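# Clear the empty pots by tip barrow

## Task

Lift every empty square pot out of the white seed tray and load it into the small tip barrow. Once all are in the barrow, lift its handle so that it tips well forward over its wheels and the pots slide into the grey tub, then lower the barrow back onto its legs and let go. Every empty pot must end up in the tub; leave the potted seedling standing in the tray and do not disturb the bottle and the label box.

Things in the scene. Friction and masses are not known exactly. Their poses are not given: they have to be found in the camera images.
- pot1_c (a point): centre (half-way up) of an empty square black plastic plant pot, 45 x 45 mm and 50 mm tall, walls 4 mm, open at the top, 30 g. Its z axis runs up the pot, x and y square to its sides. It starts upright in the seed tray, at random among the six places there. Between 3 and 5 of the empty pots are present; an absent one reads None
- pot2_c (a point): centre (half-way up) of an empty square black plastic plant pot, 45 x 45 mm and 50 mm tall, walls 4 mm, open at the top, 30 g. Its z axis runs up the pot, x and y square to its sides. It starts upright in the seed tray, at random among the six places there. Between 3 and 5 of the empty pots are present; an absent one reads None
- pot3_c (a point): centre (half-way up) of an empty square black plastic plant pot, 45 x 45 mm and 50 mm tall, walls 4 mm, open at the top, 30 g. Its z axis runs up the pot, x and y square to its sides. It starts upright in the seed tray, at random among the six places there. Between 3 and 5 of the empty pots are present; an absent one reads None
- pot4_c (a point): centre (half-way up) of an empty square black plastic plant pot, 45 x 45 mm and 50 mm tall, walls 4 mm, open at the top, 30 g. Its z axis runs up the pot, x and y square to its sides. It starts upright in the seed tray, at random among the six places there. Between 3 and 5 of the empty pots are present; an absent one reads None
- pot5_c (a point): centre (half-way up) of an empty square black plastic plant pot, 45 x 45 mm and 50 mm tall, walls 4 mm, open at the top, 30 g. Its z axis runs up the pot, x and y square to its sides. It starts upright in the seed tray, at random among the six places there. Between 3 and 5 of the empty pots are present; an absent one reads None
- seedling_c (a point): centre of the pot (25 mm up) of the one potted seedling: the same black pot, 45 x 45 x 50 mm, but filled brown and with a small green plant standing 27 mm above its rim. It stands in one of the six places of the seed tray and stays there
- seed_tray: shallow open white tray fixed on the bench, 220 x 220 mm, walls 30 mm high and 4 mm thick, floor 4 mm thick. Origin: centre of its underside, on the bench; x and y along its sides. Six places for pots, at x = -62, 0, 62 mm and y = -47.5, 47.5 mm (give or take 3 mm)
- stand: fixed plywood block with a rubber top, 194 mm long (x from -174 to +20 mm), 254 mm wide (y), 90 mm high, on which the tip barrow stands. Origin: on the bench straight below the barrow's axle. x points the way the barrow tips (towards the tub), y along the axle; the handle is on the -x side
- axle (a point): middle of the barrow's axle, 135 mm above the bench over the stand's origin, same axes as the stand; it stays put. The two wheels (radius 45 mm) sit outside the bed
- barrow (a joint): tip of the barrow about its axle, rad: 0 standing on its legs, growing as the handle is lifted, stop at 1.25. It always falls back to 0 within about 2 s when let go. It weighs about 0.9 kg (0.7 to 1.2); lifting takes about 2 to 5 N at the handle
- barrow_bed (a point): middle of the floor of the barrow's bed, 40 mm behind and 9 mm above the axle; axes like the stand's at rest, tipping with the barrow. The bed is an aluminium scoop, inside 190 mm long (x) and 190 mm wide (y), side and rear walls 58 mm high, 4 mm thick, open at the front (+x). At rest its floor slopes 0.14 rad down to the rear, so loads stay in; pots slide out at a tip of 0.8 to 1.15 rad
- barrow_handle (a point): middle of the barrow's handle, a level round green bar along y, 14 mm thick and 126 mm clear between its two side arms, 200 mm behind and 20 mm above the axle (so 155 mm above the bench at rest), about 60 mm clear behind the bed. It can be pinched from above and turns freely between the fingers as the barrow tips
- tub: open grey tub fixed on the bench against the front of the stand, 260 mm along the stand's x, 280 mm wide, wall 5 mm; the wall towards the barrow is 70 mm high, the others 120 mm. Origin: centre of its underside, axes like the stand's. The barrow's load falls into it
- feed_bottle: white bottle, 60 mm across, 150 mm tall; leave alone. Origin: centre of its underside
- label_box: small wooden box of white plant labels, 70 x 100 x 60 mm; leave alone. Origin: centre of its underside
Not all that is in view belongs to the job. What is shaped like the part that bears pot2_c but blue or pink is not meant.

How it is judged:
By the outcome, as a careful person would: the job done as asked, in the order asked, and still so for the second after the job is handed in, with the robot touching nothing.
Of pot1, pot2, pot3, pot4, pot5 only 3 to 5 are there at a start; the rules pass over those that are not, and their reading is None.
At some moment in a run one of pot1, pot2, pot3, pot4, pot5 may be knocked a few centimetres aside while the robot is not near it.
Once in a run the grip may slacken for a moment while it holds something.
It also fails if it takes over 210 s, if anything falls off the work surface, if the arm or the gripper's body presses on something with over 40 N, if the wrist force passes 120 N, or if a joint passes its speed limit or range.

## Robot

A 6-joint arm with a two-finger parallel gripper is mounted at the origin on the work surface. World frame = base frame: x ahead of the robot, y to its left, z up, the work surface at z = 0. Lengths are in mm, angles in rad, forces in N, time in s.
With the tool pointing down it reaches from about 350 to 775 mm from the base axis. Payload 7.3 kg.
Tool frame: the origin (TCP) lies midway between the tips of the shut fingers; the grasp point (between the pads) lies 19 mm behind it; z points along the fingers, y is the direction in which the jaws open and shut (so a half turn about z gives the same grasp; the last joint's range is limited). The gripper opens to 92 mm and grips with 3 to 60 N. Pads are 19 mm wide; open, the fingers measure 130 mm over their backs; the gripper's body (75 mm by 190 mm) begins 47 mm behind the grasp point.
Start: joints at [1.092, 0.342, 1.524, -0, 1.275, -0.146], TCP at [171.499, 496.219, 226.741] pointing down, gripper open.
Joint ranges: [-2.53, 2.53], [-0.77, 2.02], [0.04, 2.7], [-1, 4.14], [0.28, 2.66], [-3.11, 3.11]. Speed limits (rad/s): [2.57, 2.57, 3.14, 3.14, 3.14, 3.14].

## Interface

Orientations are given as [roll, pitch, yaw] about the fixed x, y, z axes, in that order (R = Rz(yaw) Ry(pitch) Rx(roll)).
In Python, from plant import sensors, imaging, ticket gives the robot as it stands. The module is installed in compiled form; this text tells all that it offers.
- The arm moves only by the tool arm_command, never from a script. Its argument "increments" is one flat list of numbers, 5 for each row, row after row: the closure, from 0 (fully open) to 1 (shut), then the shift along the tool's x, y, z in mm, then the turn about the tool's z in degrees. In form: [hand, dx, dy, dz, spin, hand, dx, dy, dz, spin, ...]. A call has 1 to 20 rows; each row is the pose to reach, as a shift and turn from the pose commanded when the call began, along the tool's axes at that moment; what a row does not reach only later rows make up. A row lasts 1/8 s, in which the tool goes at most 62.5 mm and 10.7 degrees, less where a joint would pass 70% of its speed; a pose out of reach is approached as far as the arm can. A call with a gripper value outside its range is refused whole. The fingers move at their own pace and stop on an object; the grip force is fixed at half the most. Time passes only in rows, so rows that repeat a pose let the fingers close. It gives the time, the measured TCP pose, the force and the opening at its end, in the units of the state.
- sensors.get_obs(): the state, without advancing time (a new reading comes with each control period).
- imaging.capture(name): name is "scene" or "top" or "wrist"; returns the picture (384x512x3 uint8, blue, green, red); there is no depth.
- imaging.calibration(name): a dict with "fx", "fy", "cx", "cy" (pixels), "world_to_cam" (4x4, takes a point from world to camera coordinates); the wrist camera has in their place "hand_eye" (4x4, takes a point from camera to tool coordinates, whose origin is the TCP and whose axes are the flange's). Camera axes: x right, y down, z forward; pixel columns grow to the right and rows downward; lengths in mm; the calibration is good to about 2 mm. The wrist camera is an equidistant fisheye: a pixel r from the principal point sees the ray r / f radians off the axis. A picture is of the moment at which its call begins: read the wrist's pose just before it. calibration takes no time and is no camera call.
- ticket.close_job(): hands the job in, once; it reports no verdict.
The state is a dict: "time": time; "joint_positions": joint angles; "dq": joint speeds; "tau": joint torques, N m; "tool_pos": TCP position; "tcp_rot": TCP orientation; "contact_force": force on the tool from outside, world axes, zero at the start; "moment": the same for the moment, N m; "grip_width": finger opening in mm.
Only numpy, scipy, OpenCV 4.12 (cv2) and the standard library are available. Lean on these libraries where they do the work, as an engineer would, in place of code of your own. Each camera call takes 0.05 s, during which the arm holds its last target. There are 200 camera calls.

## Working session

There is one attempt and no reset: what is moved stays moved. The work goes in short steps, Python scripts to look and compute and a tool call to move; the robot and the scene stay as the last step left them, time stands still between calls to the robot, and variables do not carry over. Pictures are saved under pics/ and viewed, about 12 in all and at most 16, crops included, and the job is handed in when it is done.

Besides the shell and the picture viewer there is one more tool, called after "Request:" as name(argument=value, ...), one argument or row to a line, values as JSON. arm_command: Moves the arm, as the interface text tells. Its arguments: {"type":"object","properties":{"increments":{"type":"array","items":{"type":"number"}}},"required":["increments"]}

```bash
mkdir -p pics; python3 - <<'E'
from plant import sensors, imaging
import cv2,json,numpy as np
np.set_printoptions(suppress=True,precision=4)
o=sensors.get_obs(); print(o)
for n in("scene","top","wrist"):
    cv2.imwrite(f"pics/{n}0.png",imaging.capture(n)); c=imaging.calibration(n); print(n,c)
a=cv2.imread("pics/scene0.png");b=cv2.imread("pics/top0.png")
cv2.imwrite("pics/both0.png",cv2.resize(np.vstack([a,b]),None,fx=.78,fy=.78))
E
```

```text
{'time': 0.0, 'joint_positions': array([ 1.092 ,  0.3427,  1.525 , -0.    ,  1.2754, -0.146 ]), 'dq': array([ 0.0001,  0.0009, -0.0016, -0.0008,  0.0003,  0.0012]), 'tau': array([ -0.0005, -43.1252, -24.4213,   0.0718,   0.0562,  -0.0001]), 'tool_pos': array([171.3103, 495.8253, 226.0447]), 'tcp_rot': array([-3.14  , -0.0002,  2.8088]), 'contact_force': array([-0.6181,  0.3531,  0.4659]), 'moment': array([-0.0362,  0.0162,  0.0114]), 'grip_width': 91.78721513954589}
scene {'fx': 461.8860745477377, 'fy': 461.8860745477377, 'cx': 259.0531387795682, 'cy': 183.85421910697647, 'world_to_cam': array([[   0.6273,    0.7786,    0.0154, -280.2497],
       [   0.5789,   -0.453 ,   -0.678 , -243.5515],
       [  -0.5209,    0.4343,   -0.7349, 1588.7456],
       [   0.    ,    0.    ,    0.    ,    1.    ]])}
top {'fx': 466.45303066055436, 'fy': 466.45303066055436, 'cx': 254.62430140444562, 'cy': 194.64639985678116, 'world_to_cam': array([[   0.0204,   -0.9997,   -0.01  ,  -74.6356],
       [  -0.9994,   -0.0201,   -0.0269,  477.7249],
       [   0.0266,    0.0106,   -0.9996, 1414.2687],
       [   0.    ,    0.    ,    0.    ,    1.    ]])}
wrist {'fx': 297.3186396354542, 'fy': 297.3186396354542, 'cx': 257.97629532776375, 'cy': 191.56305546958086, 'hand_eye': array([[   0.0018,   -0.9685,   -0.2491,   65.9757],
       [   1.    ,    0.0019,   -0.0005,    0.5848],
       [   0.001 ,   -0.2491,    0.9685, -158.489 ],
       [   0.    ,    0.    ,    0.    ,    1.    ]])}
```

View pics/top0.png

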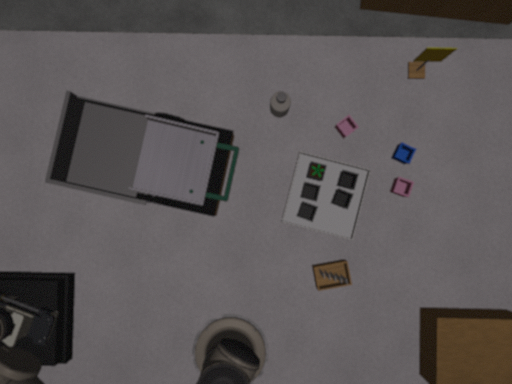

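View pics/scene0.png

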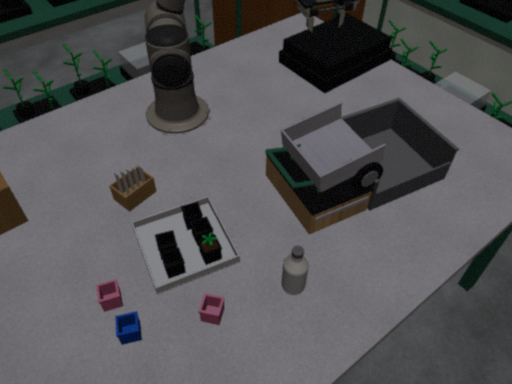

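The top view shows the seedling at (316,171) and four candidate empty pots at (347,179), (310,191), (342,198) and (307,211). The look-alikes are outside the tray: pink at (346,127) and (401,187), blue at (403,153). The bottle is at (281,103), the label box at (331,274), the barrow handle at about (230,170) and the tub at about (105,145). Next I check the choice in a close crop.

```bash
cat > h.py <<'E'
import numpy as np,cv2
from scipy.spatial.transform import Rotation as R
from plant import sensors, imaging
np.set_printoptions(suppress=True,precision=1)
def pose():
    o=sensors.get_obs(); T=np.eye(4); T[:3,:3]=R.from_euler('xyz',o['tcp_rot']).as_matrix(); T[:3,3]=o['tool_pos']; return T
def ray(n,uv,T=None):
    c=imaging.calibration(n); p=(np.array(uv,float)-[c['cx'],c['cy']])/c['fx']
    if n=='wrist':
        r=np.hypot(*p)+1e-12; d=np.array([*(p/r*np.sin(r)),np.cos(r)]); M=T@c['hand_eye']
    else:
        d=np.array([*p,1]); M=np.linalg.inv(c['world_to_cam'])
    return M[:3,3],M[:3,:3]@d
def unproj(n,uv,z,T=None):
    o,d=ray(n,uv,T); return (o+d*(z-o[2])/d[2])[:2]
def proj(n,P,T=None):
    c=imaging.calibration(n); P=np.array([*P,1.])
    if n=='wrist':
        q=np.linalg.inv(T@c['hand_eye'])@P; s=np.hypot(q[0],q[1]); r=np.arctan2(s,q[2]); xy=q[:2]/s*r
    else:
        q=c['world_to_cam']@P; xy=q[:2]/q[2]
    return xy*c['fx']+[c['cx'],c['cy']]
def tool_delta(dw):  # world shift -> tool axes
    return pose()[:3,:3].T@np.array(dw,float)
E
python3 - <<'E'
from h import *
for uv in [(316,171),(347,179),(310,191),(342,198),(307,211)]: print(uv,unproj('top',uv,54))
for k in [(298,153),(368,170),(352,237),(283,221)]: print('tray',unproj('top',k,30))
for k in [(238,145),(228,199)]: print('handle',unproj('top',k,155))
im=cv2.imread('pics/top0.png'); a=cv2.convertScaleAbs(im,alpha=1.8,beta=15)
A=cv2.resize(a[80:250,40:245],None,fx=3,fy=3,interpolation=cv2.INTER_CUBIC);B=cv2.resize(a[110:250,270:410],None,fx=4,fy=4,interpolation=cv2.INTER_CUBIC)
cv2.imwrite('pics/c1.png',A);cv2.imwrite('pics/c2.png',B)
E
```

```text
(316, 171) [ 551.1 -244.6]
(347, 179) [ 529.3 -336. ]
(310, 191) [ 491.9 -228. ]
(342, 198) [ 473.2 -322.2]
(307, 211) [ 432.9 -220.2]
tray [ 606.  -192.7]
tray [ 559.  -402.7]
tray [ 358.1 -357.9]
tray [ 401.5 -151.6]
handle [610.  -18.3]
handle [461.8   5.8]
```

View pics/c1.png

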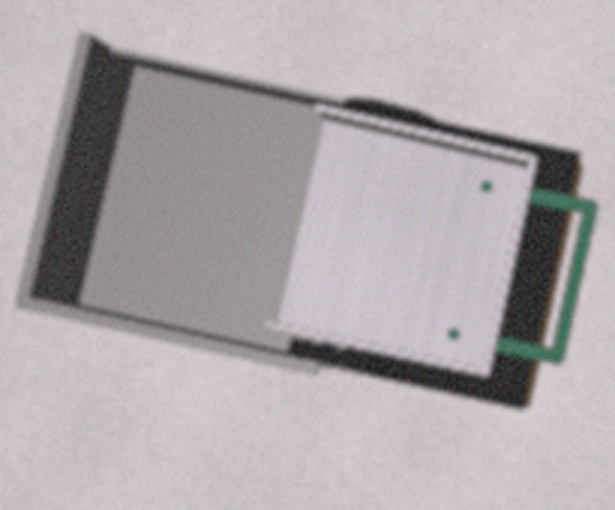

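View pics/c2.png

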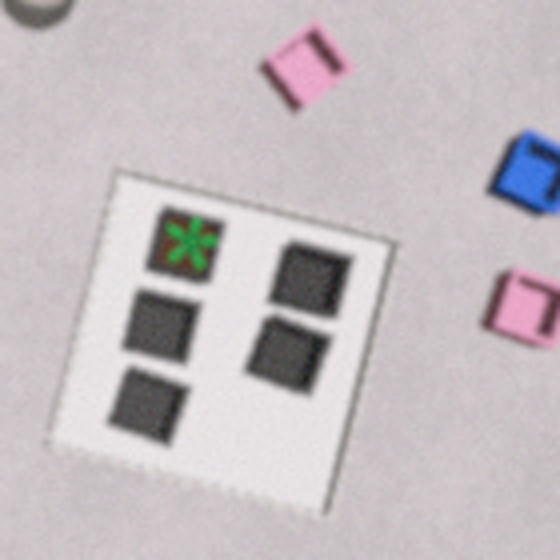

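Top view crops: four black empty pots fill four tray places and the seedling (brown, with a green plant) stands in the upper-left place. The pink and blue ones are decoys outside the tray. The barrow handle's middle is at crop (577,281). Now moving above the tray for wrist-camera measurement.

Request:
arm_command(
  increments=[0,-405,-226,-44,-6.7,0,-405,-226,-44,-6.7,0,-405,-226,-44,-6.7,0,-405,-226,-44,-6.7,0,-405,-226,-44,-6.7,0,-405,-226,-44,-6.7,0,-405,-226,-44,-6.7,0,-405,-226,-44,-6.7,0,-545,-628,-44,-6.7,0,-545,-628,-44,-6.7,0,-545,-628,-44,-6.7,0,-545,-628,-44,-6.7,0,-545,-628,-44,-6.7,0,-545,-628,-44,-6.7,0,-545,-628,-44,-6.7,0,-545,-628,-44,-6.7,0,-545,-628,-44,-6.7,0,-545,-628,-44,-6.7],
)

```text
time: 2.4
tool_pos: [481.6, -274.0, 270.8]
tcp_rot: [3.141, -0.0, 2.927]
contact_force: [0.0, 0.5, -0.3]
grip_width: 91.6
```

```bash
python3 - <<'E'
from h import *
T=pose(); im=imaging.capture('wrist'); np.save('T1.npy',T); cv2.imwrite('pics/w1.png',im); print(T)
cv2.imwrite('pics/w1b.png',cv2.convertScaleAbs(cv2.resize(im,(768,576),interpolation=cv2.INTER_CUBIC),alpha=1.6,beta=10))
E
```

```text
[[  -1.     0.2    0.   481.6]
 [   0.2    1.     0.  -274. ]
 [   0.     0.    -1.   270.8]
 [   0.     0.     0.     1. ]]
```

View pics/w1b.png

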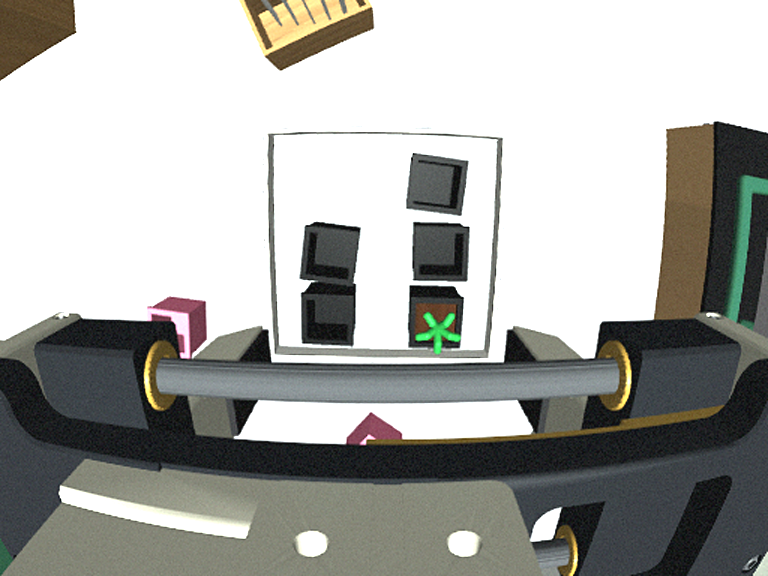

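The wrist view shows the tray with pots at about (437,185), (440,252), (331,253) and (329,318), and the seedling at (437,325). I zoom in to get the rim corners.

```bash
python3 - <<'E'
from h import *
im=cv2.imread('pics/w1.png')[82:242,176:336].astype(float)
a=np.clip((im/255)**.5*300,0,255).astype(np.uint8)
a=cv2.resize(a,(800,800),interpolation=cv2.INTER_CUBIC)[60:660]
cv2.imwrite('pics/c3.png',a)
E
```

```text
(no output)
```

View pics/c3.png

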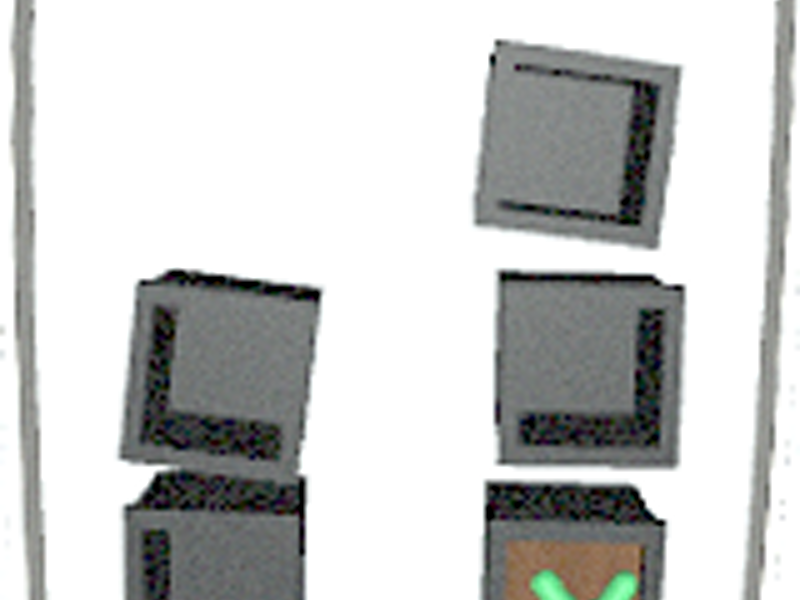

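Zoomed view: the rims of pots A (580,145), B (590,375) and C (220,378) are clear. D is at (215,600), partly cut off. Pots A and C are slightly rotated.

```bash
python3 - <<'E'
from h import *
T=np.load('T1.npy')
f=lambda p:(176+p[0]/5,82+(p[1]+60)/5)
g=lambda p:(p[0]/1.5,p[1]/1.5)
S={'A':[f(p) for p in [(497,41),(682,66),(658,247),(476,222)]],'B':[f(p) for p in [(498,281),(684,288),(678,466),(500,464)]],
'C':[f(p) for p in [(140,283),(322,293),(300,473),(120,460)]],'D':[f((125,507)),f((303,515)),g((352,346)),g((303,343))]}
for k,v in S.items():
    W=np.array([unproj('wrist',p,54,T) for p in v]); c=W.mean(0); e=W[1]-W[0]+W[2]-W[3]
    s=[np.linalg.norm(W[i]-W[i-1]) for i in range(4)]
    print(k,c,'sides',np.array(s),'jawdir deg',np.degrees(np.arctan2(e[1],e[0]))%180, 'tool delta',T[:3,:3].T@np.array([*(c-T[:2,3]),0]))
W=np.array([unproj('wrist',g(p),30,T) for p in [(270,134),(501,138),(487,355),(275,352)]]); print('tray',W,W.mean(0))
# barrow from top cam, handle
a=unproj('top',(40+593/3,80+205/3),155);b=unproj('top',(40+562/3,80+357/3),155); m=(a+b)/2; y=(a-b)/np.linalg.norm(a-b)
print('handle',m,np.linalg.norm(a-b),'x dir deg',np.degrees(np.arctan2(y[1],y[0]))+90)
E
```

```text
A [ 433.2 -219.8] sides [46.1 47.1 46.7 46.9] jawdir deg 71.05449505131149 tool delta [58.8 42.7  0. ]
B [ 492.2 -228.4] sides [47.8 47.9 47.  47. ] jawdir deg 76.78012197792755 tool delta [-0.7 46.9  0. ]
C [ 472.7 -322. ] sides [47.1 46.9 47.5 47.7] jawdir deg 73.8058094792388 tool delta [ -1.5 -48.7  -0. ]
D [ 529.7 -338.3] sides [47.3 47.5 47.7 45.1] jawdir deg 75.04381300741167 tool delta [-60.7 -52.6  -0. ]
tray [[ 355.8 -354.5]
 [ 403.5 -151.8]
 [ 605.8 -199.5]
 [ 558.8 -403.7]] [ 480.9 -277.4]
handle [531.3  -5. ] 141.330651336583 x dir deg 79.72026655871258
```

Request:
arm_command(
  increments=[0.33,59,43,100,6.5,0.33,59,43,100,6.5,0.33,59,43,100,6.5,0.33,59,43,180,6.5,0.33,59,43,180,6.5,0.33,59,43,220,6.5,0.33,59,43,241,6.5,0.33,59,43,241,6.5,1,59,43,241,6.5,1,59,43,241,6.5,1,59,43,241,6.5,1,59,43,241,6.5,1,59,43,241,6.5,1,59,43,220,6.5,1,59,43,180,6.5,1,59,43,130,6.5,1,59,43,70,6.5,1,59,43,0,6.5,1,59,43,-40,6.5,1,59,43,-40,6.5],
)

```text
time: 4.95
tool_pos: [434.1, -221.6, 314.9]
tcp_rot: [-3.139, 0.008, 2.812]
contact_force: [0.1, 0.3, -0.9]
grip_width: 44.8
```

Request:
arm_command(
  increments=[1,-24,349,0,-6.5,1,-24,349,0,-6.5,1,-24,349,0,-6.5,1,-24,349,0,-6.5,1,-24,349,0,-6.5,1,-24,349,0,-6.5,1,-24,349,0,-6.5,1,-24,349,0,-6.5],
)

```text
time: 5.95
tool_pos: [568.0, 101.2, 309.7]
tcp_rot: [-3.141, -0.002, 2.926]
contact_force: [-0.9, 0.1, -0.2]
grip_width: 45.0
```

```bash
python3 - <<'E'
from h import *
T=pose(); im=imaging.capture('wrist'); np.save('T2.npy',T); cv2.imwrite('pics/w2.png',im); print(T, sensors.get_obs()['grip_width'])
cv2.imwrite('pics/w2b.png',cv2.convertScaleAbs(cv2.resize(im,(768,576),interpolation=cv2.INTER_CUBIC),alpha=1.2,beta=10))
E
```

```text
[[ -1.    0.2  -0.  568. ]
 [  0.2   1.   -0.  101.2]
 [  0.   -0.   -1.  309.7]
 [  0.    0.    0.    1. ]] 44.85454287721497
```

View pics/w2b.png

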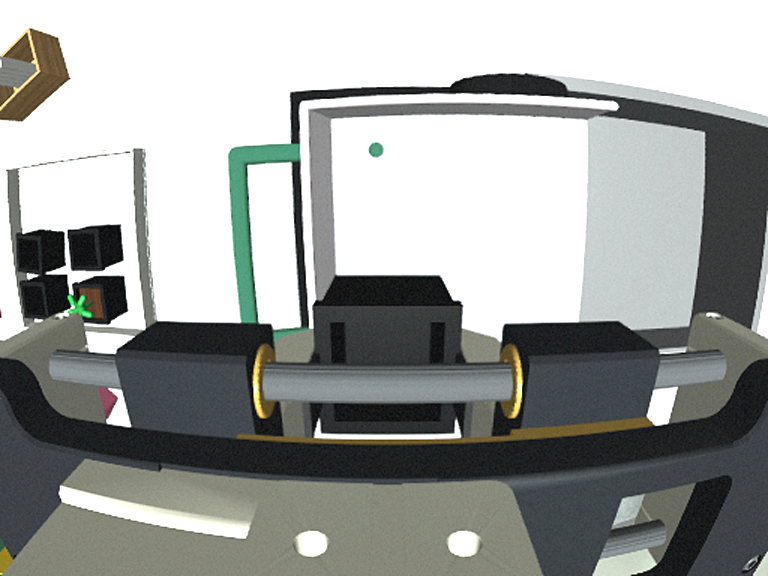

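The wrist view shows the pot held over the bed. The green handle bar runs along (238,155)–(248,330), the bed's rear-wall corner is at (305,104), and the near side wall's front end is at (615,106).

```bash
python3 - <<'E'
from h import *
T=np.load('T2.npy'); g=lambda p:(p[0]/1.5,p[1]/1.5)
u=lambda p,z:unproj('wrist',g(p),z,T)
h=[u(p,155) for p in [(238,155),(242,210),(247,300),(249,325)]];print('bar',np.array(h))
d=h[0]-h[-1];print('bar dir+180',np.degrees(np.arctan2(d[1],d[0]))+90)
a=u((304,104),188);b=u((616,106),214);d=b-a;print('side',a,b,np.linalg.norm(d),np.degrees(np.arctan2(d[1],d[0])))
print('front floor edge',u((588,120),157),u((582,330),157)); print('rear floor',u((332,118),131),u((334,270),131))
print('rivet',u((376,150),137))
# top-camera fits
f=lambda p,z:unproj('top',(40+p[0]/3,80+p[1]/3),z)
print('top: side near rear',f((493,377),188),'far rear',f((535,158),188),'front far',f((318,107),214),'front near',f((268,324),214))
print('stand corners',f((580,153),90),f((527,405),90),'tub',f((85,35),120),f((20,303),120))
E
```

```text
bar [[463.3  14.4]
 [503.1   7.7]
 [569.3  -7.3]
 [588.8 -11.7]]
bar dir+180 258.24717276741467
side [447.   74.5] [484.8 263.6] 192.83441427352534 78.69978565191782
front floor edge [488.8 269.9] [648.4 242.1]
rear floor [451.5  84.5] [565.7  59.7]
rivet [483.4 111.5]
top: side near rear [442.3  66.1] far rear [637.6  33.2] front far [674.6 221.3] front near [484.4 259.8]
stand corners [658.8  -0.9] [416.4  44.5] tub [756.8 466.6] [502.8 520. ]
```

Request:
arm_command(
  increments=[1,62,16,0,-1,1,62,16,0,-1,1,62,16,60,-1,1,62,16,100,-1,1,62,16,120,-1,1,62,16,138,-1,1,62,16,138,-1,0.4,62,16,138,-1,0.4,62,16,138,-1,0.4,62,16,138,-1,0.4,62,16,125,-1,0.4,62,16,105,-1,0.4,62,16,60,-1,0.4,62,16,0,-1,0.4,62,16,-10,-1],
)

```text
time: 7.88
tool_pos: [512.9, 131.0, 326.3]
tcp_rot: [3.139, 0.009, 2.943]
contact_force: [0.4, 0.3, -0.2]
grip_width: 55.3
```

```bash
python3 - <<'E'
from h import *
im=imaging.capture('top'); cv2.imwrite('pics/t2.png',im); sc=imaging.capture('scene');cv2.imwrite('pics/s2.png',sc)
a=cv2.resize(im[85:245,130:290],(500,500),interpolation=cv2.INTER_CUBIC)
b=cv2.resize(sc[80:320,120:400],(583,500),interpolation=cv2.INTER_CUBIC)
cv2.imwrite('pics/c4.png',cv2.convertScaleAbs(cv2.resize(np.hstack([im,sc]),(800,300)),alpha=1.8))
o=sensors.get_obs();print(o['time'],o['tool_pos'],o['grip_width'])
E
```

```text
7.975 [511.8 130.8 322.7] 55.44327870491421
```

View pics/c4.png

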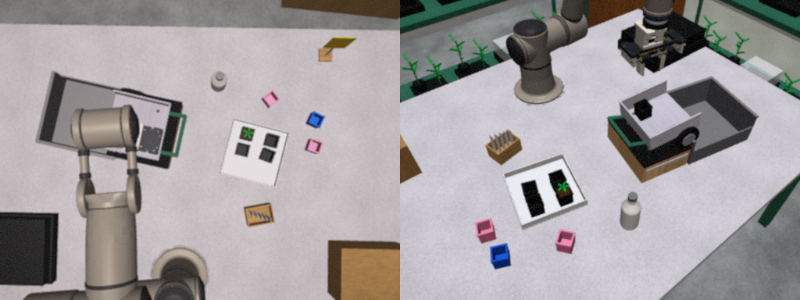

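Pot A sits in the bed at (643,108) in the scene half, and the rest is unchanged. Next is pot B.

Request:
arm_command(
  increments=[0.33,-52,-356,0,1.8,0.33,-52,-356,0,1.8,0.33,-52,-356,0,1.8,0.33,-52,-356,0,1.8,0.33,-52,-356,0,1.8,0.33,-52,-356,0,1.8,0.33,-52,-356,0,1.8,0.33,-52,-356,60,1.8,0.33,-52,-356,120,1.8,0.33,-52,-356,180,1.8,0.33,-52,-356,230,1.8,0.33,-52,-356,270,1.8,0.33,-52,-356,293,1.8,0.33,-52,-356,293,1.8,1,-52,-356,293,1.8,1,-52,-356,293,1.8,1,-52,-356,293,1.8,1,-52,-356,293,1.8,1,-52,-356,293,1.8,1,-52,-356,293,1.8],
)

```text
time: 10.48
tool_pos: [493.0, -228.7, 28.9]
tcp_rot: [-3.141, 0.002, 2.912]
contact_force: [-1.0, 2.4, 6.3]
grip_width: 44.7
```

Request:
arm_command(
  increments=[1,0,0,-30,0,1,0,0,-90,0,1,0,0,-150,0,1,0,0,-210,0,1,0,0,-265,0,1,-26,356,-265,-1.8,1,-26,356,-265,-1.8,1,-26,356,-265,-1.8,1,-26,356,-265,-1.8,1,-26,356,-265,-1.8,1,-26,356,-265,-1.8,1,-26,356,-265,-1.8,1,-26,356,-265,-1.8],
)

```text
time: 12.1
tool_pos: [598.4, 111.6, 292.6]
tcp_rot: [-3.141, -0.0, 2.943]
contact_force: [0.1, -1.8, 0.3]
grip_width: 44.8
```

Request:
arm_command(
  increments=[1,0,0,50,0,1,0,0,90,0,1,0,0,110,0,1,0,0,122,0,1,0,0,122,0,0.4,0,0,122,0,0.4,0,0,122,0,0.4,0,0,122,0,0.4,0,0,108,0,0.4,0,0,85,0,0.4,0,0,30,0,0.4,0,0,-20,0,0.4,0,0,-20,0],
)

```text
time: 13.72
tool_pos: [600.2, 112.4, 318.8]
tcp_rot: [3.139, 0.01, 2.943]
contact_force: [-0.6, 0.1, -0.0]
grip_width: 55.0
```

```bash
python3 - <<'E'
from h import *
T=pose(); im=imaging.capture('wrist'); np.save('T3.npy',T); cv2.imwrite('pics/w3.png',im)
sc=imaging.capture('scene'); print(T,sensors.get_obs()['grip_width'])
z=lambda i,w:cv2.resize(i,(w,450),interpolation=cv2.INTER_CUBIC)
cv2.imwrite('pics/c5.png',cv2.convertScaleAbs(np.hstack([z(im[30:260],480),z(sc[80:300,120:280],320)]),alpha=1.4))
E
```

```text
[[ -1.    0.2   0.  600.2]
 [  0.2   1.    0.  112.4]
 [ -0.    0.   -1.  318.8]
 [  0.    0.    0.    1. ]] 54.908038080616464
```

View pics/c5.png

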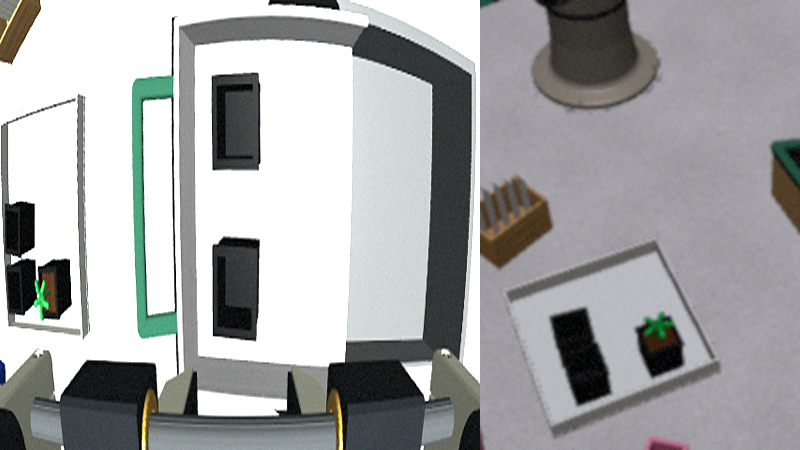

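Pots A and B stand side by side at the rear of the bed, at (236,122) and (236,288). Two pots and the seedling remain in the tray. Next is C.

Request:
arm_command(
  increments=[0.33,39,-451,0,4.8,0.33,39,-451,0,4.8,0.33,39,-451,0,4.8,0.33,39,-451,0,4.8,0.33,39,-451,0,4.8,0.33,39,-451,0,4.8,0.33,39,-451,0,4.8,0.33,39,-451,0,4.8,0.33,39,-451,0,4.8,0.33,39,-451,60,4.8,0.33,39,-451,120,4.8,0.33,39,-451,150,4.8,0.33,39,-451,150,4.8],
)

```text
time: 15.45
tool_pos: [471.2, -319.3, 160.5]
tcp_rot: [3.138, -0.005, 2.862]
contact_force: [0.2, -0.7, 1.0]
grip_width: 61.4
```

```bash
python3 - <<'E'
from h import *
T=np.load('T3.npy'); f=lambda p:(p[0]*512/480,30+p[1]*230/450); u=lambda p,z:unproj('wrist',f(p),z,T)
a,b=u((139,95),155),u((144,320),155); d=a-b
print('bar',a,b,'xs dir',np.degrees(np.arctan2(d[1],d[0]))-90,'corners',u((139,83),155),u((144,330),155))
T=pose(); im=imaging.capture('wrist'); np.save('T4.npy',T); cv2.imwrite('pics/w4.png',im); print(T)
cv2.imwrite('pics/c6.png',np.clip((im/255.)**.6*300,0,255).astype(np.uint8))
E
```

```text
bar [467.3  15.3] [597.2 -10.7] xs dir 78.69720468323419 corners [460.3  16.7] [603.2 -12.5]
[[  -1.     0.3   -0.   471.2]
 [   0.3    1.     0.  -319.3]
 [   0.     0.    -1.   160.5]
 [   0.     0.     0.     1. ]]
```

View pics/c6.png

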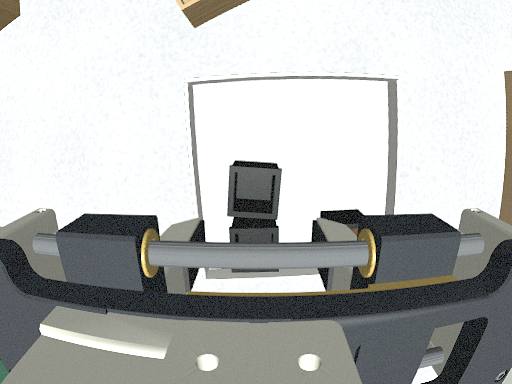

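```bash
python3 - <<'E'
from h import *
T=np.load('T4.npy'); print('tcp proj',proj('wrist',[T[0,3],T[1,3],54.01],T))
W=np.array([unproj('wrist',p,54,T) for p in [(230,166),(281,169),(276,220),(227,216)]]);c=W.mean(0);print(W,c)
e=W[1]-W[0]+W[2]-W[3];f=W[1]-W[2]+W[0]-W[3];print(np.degrees(np.arctan2(e[1],e[0])),np.degrees(np.arctan2(f[1],f[0]))%180-90,T[:3,:3].T@np.array([*(c-T[:2,3]),0]))
E
```

```text
tcp proj [257.2 189.8]
[[ 443.  -336.8]
 [ 458.4 -293.2]
 [ 504.4 -310.2]
 [ 487.8 -353.7]] [ 473.4 -323.5]
69.87603298726009 69.47686553754974 [-3.3 -3.4 -0. ]
```

C is at pixel (253,192), about 4 mm from the TCP and turned 4° from the jaws. I correct for both and grasp.

Request:
arm_command(
  increments=[0.33,-3,-3.5,50,4,0.33,-3,-3.5,90,4,0.33,-3,-3.5,115,4,0.33,-3,-3.5,131,4,0.33,-3,-3.5,131,4,1,-3,-3.5,131,4,1,-3,-3.5,131,4,1,-3,-3.5,131,4,1,-3,-3.5,131,4,1,-3,-3.5,131,4,1,-3,-3.5,100,4,1,-3,-3.5,50,4,1,-3,-3.5,0,4,1,-3,-3.5,-60,4,1,-3,-3.5,-120,4,1,-3,-3.5,-150,4,1,-3,-3.5,-150,4],
)

```text
time: 17.62
tool_pos: [474.0, -327.1, 315.5]
tcp_rot: [-3.139, 0.005, 2.79]
contact_force: [-0.3, 0.0, -1.5]
grip_width: 44.5
```

Request:
arm_command(
  increments=[1,134,523,10,-8.8,1,134,523,10,-8.8,1,134,523,10,-8.8,1,134,523,10,-8.8,1,134,523,10,-8.8,1,134,523,10,-8.8,1,134,523,10,-8.8,1,134,523,10,-8.8,1,134,523,10,-8.8,1,134,523,10,-8.8,1,134,523,10,-8.8],
)

```text
time: 19.0
tool_pos: [527.5, 209.9, 301.4]
tcp_rot: [-3.14, -0.002, 2.943]
contact_force: [-0.8, 0.2, 0.6]
grip_width: 44.9
```

Request:
arm_command(
  increments=[1,0,0,50,0,1,0,0,85,0,1,0,0,107,0,1,0,0,119,0,1,0,0,119,0,0.4,0,0,119,0,0.4,0,0,119,0,0.4,0,0,119,0,0.4,0,0,106,0,0.4,0,0,85,0,0.4,0,0,30,0,0.4,0,0,-20,0,0.4,0,0,-20,0],
)

```text
time: 20.62
tool_pos: [529.5, 211.1, 328.4]
tcp_rot: [3.137, 0.009, 2.943]
contact_force: [0.1, -0.4, -0.4]
grip_width: 54.9
```

Request:
arm_command(
  increments=[0.33,-108,-538,0,3.6,0.33,-108,-538,0,3.6,0.33,-108,-538,0,3.6,0.33,-108,-538,0,3.6,0.33,-108,-538,0,3.6,0.33,-108,-538,0,3.6,0.33,-108,-538,0,3.6,0.33,-108,-538,0,3.6,0.33,-108,-538,0,3.6,0.33,-108,-538,0,3.6,0.33,-108,-538,60,3.6,0.33,-108,-538,120,3.6,0.33,-108,-538,160,3.6,0.33,-108,-538,160,3.6],
)

```text
time: 22.38
tool_pos: [526.4, -335.7, 159.6]
tcp_rot: [3.138, -0.007, 2.881]
contact_force: [0.1, 0.5, 0.7]
grip_width: 61.0
```

```bash
python3 - <<'E'
from h import *
T=pose(); im=imaging.capture('wrist'); np.save('T5.npy',T); cv2.imwrite('pics/w5.png',im); print(T)
cv2.imwrite('pics/c7.png',cv2.resize(np.clip((im[90:290,130:390]/255.)**.6*300,0,255).astype(np.uint8),(780,600),interpolation=cv2.INTER_CUBIC))
E
```

```text
[[  -1.     0.3   -0.   526.4]
 [   0.3    1.     0.  -335.7]
 [   0.     0.    -1.   159.6]
 [   0.     0.     0.     1. ]]
```

View pics/c7.png

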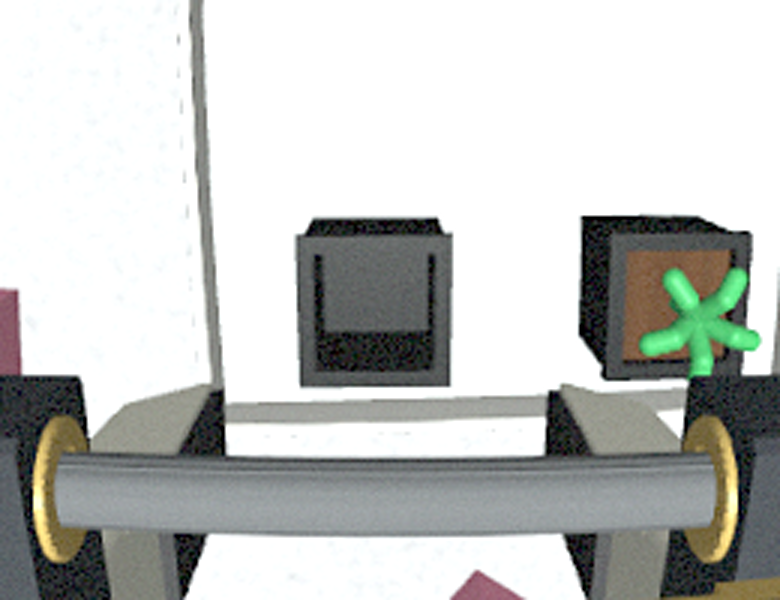

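D's rim spans (297,235)–(450,385) in the crop, and the seedling is at (690,310), well clear to the right.

```bash
python3 - <<'E'
from h import *
T=np.load('T5.npy')
W=np.array([unproj('wrist',(130+a/3,90+b/3),54,T) for a,b in [(297,235),(452,234),(449,385),(302,385)]]);c=W.mean(0);print(c)
e=W[1]-W[0]+W[2]-W[3];f=W[1]-W[2]+W[0]-W[3];print(np.degrees(np.arctan2(e[1],e[0])),np.degrees(np.arctan2(f[1],f[0]))%180-90,np.degrees(2.881)-90,T[:3,:3].T@np.array([*(c-T[:2,3]),0]))
E
```

```text
[ 529.1 -338.5]
75.34195767899041 75.42248897056473 75.06914077719017 [-3.4 -2.  -0. ]
```

Request:
arm_command(
  increments=[0.33,-3,-2,50,0,0.33,-3,-2,90,0,0.33,-3,-2,115,0,0.33,-3,-2,130,0,0.33,-3,-2,130,0,1,-3,-2,130,0,1,-3,-2,130,0,1,-3,-2,130,0,1,-3,-2,130,0,1,-3,-2,130,0,1,-3,-2,100,0,1,-3,-2,50,0,1,-3,-2,0,0,1,-3,-2,-60,0,1,-3,-2,-120,0,1,-3,-2,-150,0,1,-3,-2,-150,0],
)

```text
time: 24.55
tool_pos: [530.8, -341.4, 315.7]
tcp_rot: [-3.139, 0.005, 2.88]
contact_force: [0.1, 0.4, -1.2]
grip_width: 44.7
```

Request:
arm_command(
  increments=[1,55,537,10,-3.6,1,55,537,10,-3.6,1,55,537,10,-3.6,1,55,537,10,-3.6,1,55,537,10,-3.6,1,55,537,10,-3.6,1,55,537,10,-3.6,1,55,537,10,-3.6,1,55,537,10,-3.6,1,55,537,10,-3.6,1,55,537,10,-3.6,1,55,537,10,-3.6],
)

```text
time: 26.05
tool_pos: [615.7, 190.7, 302.4]
tcp_rot: [-3.141, -0.001, 2.942]
contact_force: [-0.3, 0.3, -0.7]
grip_width: 45.1
```

Request:
arm_command(
  increments=[1,0,0,50,0,1,0,0,85,0,1,0,0,107,0,1,0,0,119,0,1,0,0,119,0,0.4,0,0,119,0,0.4,0,0,119,0,0.4,0,0,119,0,0.4,0,0,106,0,0.4,0,0,85,0,0.4,0,0,30,0,0.4,0,0,-20,0,0.4,0,0,-20,0],
)

```text
time: 27.68
tool_pos: [617.1, 192.6, 329.1]
tcp_rot: [3.137, 0.01, 2.943]
contact_force: [-1.2, 0.5, 0.1]
grip_width: 55.2
```

```bash
python3 - <<'E'
from h import *
T=pose(); im=imaging.capture('wrist'); np.save('T6.npy',T); cv2.imwrite('pics/w6.png',im)
sc=imaging.capture('scene'); print(T,sensors.get_obs()['grip_width'])
z=lambda i,w:cv2.resize(i,(w,450),interpolation=cv2.INTER_CUBIC)
cv2.imwrite('pics/c8.png',cv2.convertScaleAbs(np.hstack([z(im[30:260],400),z(sc[80:330,80:300],400)]),alpha=1.4))
E
```

```text
[[ -1.    0.2   0.  617.1]
 [  0.2   1.    0.  192.6]
 [ -0.    0.   -1.  329.1]
 [  0.    0.    0.    1. ]] 55.03514160663233
```

View pics/c8.png

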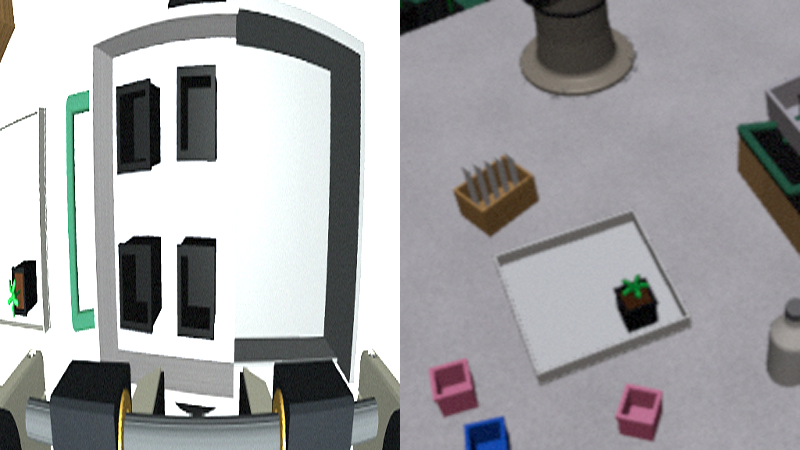

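All four pots stand in the bed at (137,125), (197,113), (140,285) and (197,288). Only the seedling is left in the tray. Now the handle.

Request:
arm_command(
  increments=[0.5,46,-205,0,0,0.5,46,-205,0,0,0.5,46,-205,0,0,0.5,46,-205,0,0,0.5,46,-205,0,0,0.5,46,-205,60,0,0.5,46,-205,110,0,0.5,46,-205,130,0,0.5,46,-205,130,0],
)

```text
time: 28.9
tool_pos: [529.2, 1.5, 190.4]
tcp_rot: [3.141, -0.005, 2.944]
contact_force: [0.2, 0.1, 0.1]
grip_width: 46.0
```

```bash
python3 - <<'E'
from h import *
T=pose(); im=imaging.capture('wrist'); np.save('T7.npy',T); cv2.imwrite('pics/w7.png',im); print(T)
cv2.imwrite('pics/c9.png',cv2.convertScaleAbs(im,alpha=1.3))
E
```

```text
[[ -1.    0.2  -0.  529.2]
 [  0.2   1.    0.    1.5]
 [  0.    0.   -1.  190.4]
 [  0.    0.    0.    1. ]]
```

View pics/c9.png

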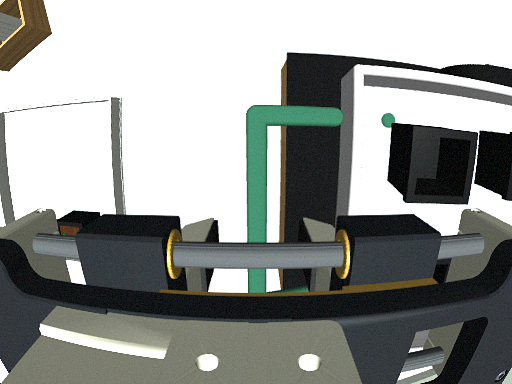

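The bar at column 257 is centred between the fingers. I descend and pinch.

Request:
arm_command(
  increments=[0.5,0,0,30,0,0.5,0,0,53,0,0.5,0,0,53,0,1,0,0,53,0,1,0,0,53,0,1,0,0,53,0,1,0,0,53,0,1,0,0,53,0,1,0,0,53,0],
)

```text
time: 30.08
tool_pos: [530.5, 0.2, 140.2]
tcp_rot: [3.141, 0.001, 2.943]
contact_force: [-0.3, 0.1, 4.8]
grip_width: 13.0
```

Request:
arm_command(
  increments=[1,0,1.5,-10,0,1,0,3,-20,0,1,0,5,-30,0,1,0,8,-39,0,1,0,11,-49,0,1,0,15,-58,0,1,0,19,-67,0,1,0,24,-76,0,1,0,29,-85,0,1,0,34,-93,0,1,0,40,-101,0,1,0,46,-109,0,1,0,53,-117,0,1,0,60,-124,0,1,0,60,-124,0,1,0,60,-124,0],
)

```text
time: 32.08
tool_pos: [541.7, 56.5, 266.2]
tcp_rot: [-3.137, 0.002, 2.942]
contact_force: [-2.7, -11.8, 7.6]
grip_width: 13.2
```

Request:
arm_command(
  increments=[1,0,4,-7,0,1,0,11,-13,0,1,0,19,-19,0,1,0,27,-25,0,1,0,36,-31,0,1,0,45,-36,0,1,0,54,-40,0,1,0,63,-44,0,1,0,72,-47,0,1,0,81,-50,0,1,0,81,-50,0,1,0,81,-50,0,1,0,81,-50,0,1,0,81,-50,0,1,0,81,-50,0,1,0,81,-50,0],
)

```text
time: 34.08
tool_pos: [558.0, 137.9, 316.6]
tcp_rot: [-3.141, 0.004, 2.943]
contact_force: [-0.2, -4.1, 8.6]
grip_width: 13.2
```

```bash
python3 - <<'E'
from h import *
sc=imaging.capture('scene');t=imaging.capture('top');print(pose()[:3,3])
z=lambda i:cv2.resize(i,(400,450),interpolation=cv2.INTER_CUBIC)
cv2.imwrite('pics/c10.png',cv2.convertScaleAbs(np.hstack([z(sc[70:250,250:470]),z(t[80:220,30:240])]),alpha=1.6))
E
```

```text
[558.  137.9 316.5]
```

View pics/c10.png

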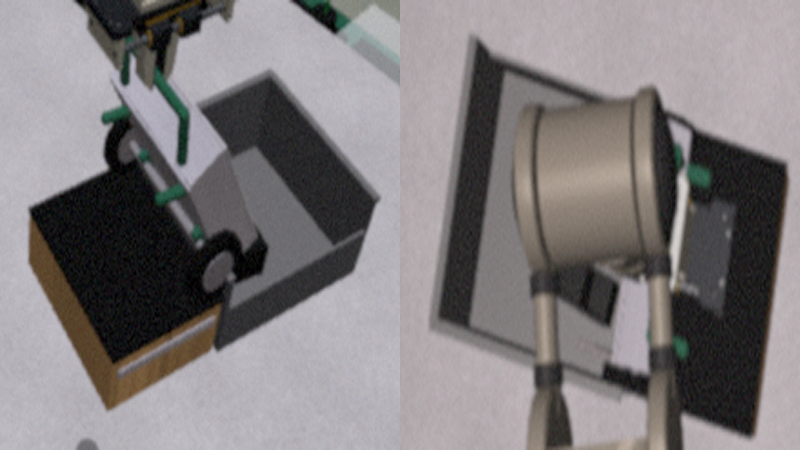

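The barrow is tipped to about 1.17 rad. A pot's dark side shows at the tub lip at (258,258) in the left half and another at (600,298) in the right half. I tip closer to the stop with a gentle rock, then hold.

Request:
arm_command(
  increments=[1,0,6,0,0,1,0,11,0,0,1,0,11,0,0,1,0,11,0,0,1,0,0,0,0,1,0,11,0,0,1,0,11,0,0,1,0,0,0,0,1,0,11,0,0,1,0,11,0,0,1,0,11,0,0,1,0,11,0,0,1,0,11,0,0,1,0,11,0,0,1,0,11,0,0,1,0,11,0,0],
)

```text
time: 36.17
tool_pos: [560.4, 148.4, 318.3]
tcp_rot: [3.141, 0.006, 2.943]
contact_force: [-2.6, -5.7, 18.8]
grip_width: 13.2
```

```bash
python3 - <<'E'
from h import *
p=pose()[:3,3]; h=p+[0,0,19]
xs=np.array([np.cos(np.radians(78.7)),np.sin(np.radians(78.7))]); ax=np.array([531.8,2.1])+200*xs
d=(h[:2]-ax)@xs; print('handle rel axle',d,h[2]-135,'r',np.hypot(d,h[2]-135),'theta',np.arctan2(h[2]-135,-d)-.0997)
cv2.imwrite('pics/s11.png',imaging.capture('scene'));cv2.imwrite('pics/t11.png',imaging.capture('top'))
E
```

```text
handle rel axle -50.891884939980315 202.25108764076396 r 208.55571534871964 theta 1.2245867218679507
```

Request:
arm_command(
  increments=[1,0,-11,0,0,1,0,-20,3,0,1,0,-29,6,0,1,0,-38,10,0,1,0,-47,14,0,1,0,-56,19,0,1,0,-65,25,0,1,0,-73,31,0,1,0,-81,37,0,1,0,-89,43,0,1,0,-95,50,0,1,0,-102,57,0,1,0,-109,65,0,1,0,-115,73,0,1,0,-120,81,0,1,0,-125,89,0,1,0,-129,98,0,1,0,-129,98,0],
)

```text
time: 38.52
tool_pos: [534.0, 21.5, 214.7]
tcp_rot: [-3.14, -0.002, 2.943]
contact_force: [-2.8, -4.2, 0.6]
grip_width: 12.9
```

Request:
arm_command(
  increments=[1,0,-4,9,0,1,0,-8,18,0,1,0,-12,27,0,1,0,-15,37,0,1,0,-18,46,0,1,0,-20,56,0,1,0,-21.5,66,0,1,0,-23,75,0,1,0,-23,76,0,1,0,-23,76,0],
)

```text
time: 39.78
tool_pos: [529.8, 0.3, 139.4]
tcp_rot: [-3.142, -0.001, 2.943]
contact_force: [-5.0, -0.9, 1.3]
grip_width: 13.1
```

Request:
arm_command(
  increments=[0.5,0,0,0,0,0.5,0,0,0,0,0.5,0,0,0,0,0.5,0,0,-30,0,0.5,0,0,-80,0,0.5,0,0,-140,0,0.5,0,0,-190,0,0.5,60,-150,-190,0,0.5,60,-150,-190,0,0.5,60,-150,-190,0,0.5,60,-150,-190,0,0.5,60,-150,-190,0],
)

```text
time: 41.28
tool_pos: [442.3, -134.7, 329.8]
tcp_rot: [3.141, 0.001, 2.943]
contact_force: [-0.6, 0.0, 0.0]
grip_width: 45.7
```

```bash
python3 - <<'E'
from h import *
sc=imaging.capture('scene');t=imaging.capture('top')
cv2.imwrite('pics/s12.png',sc);cv2.imwrite('pics/t12.png',t)
z=lambda i:cv2.resize(i,(400,300),interpolation=cv2.INTER_CUBIC)
B=lambda i:np.clip((i/255.)**.6*290,0,255).astype(np.uint8)
cv2.imwrite('pics/c12.png',B(np.vstack([np.hstack([z(sc[60:240,230:470]),z(t[75:240,30:250])]),np.hstack([z(sc),z(t)])])))
E
```

```text
(no output)
```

View pics/c12.png

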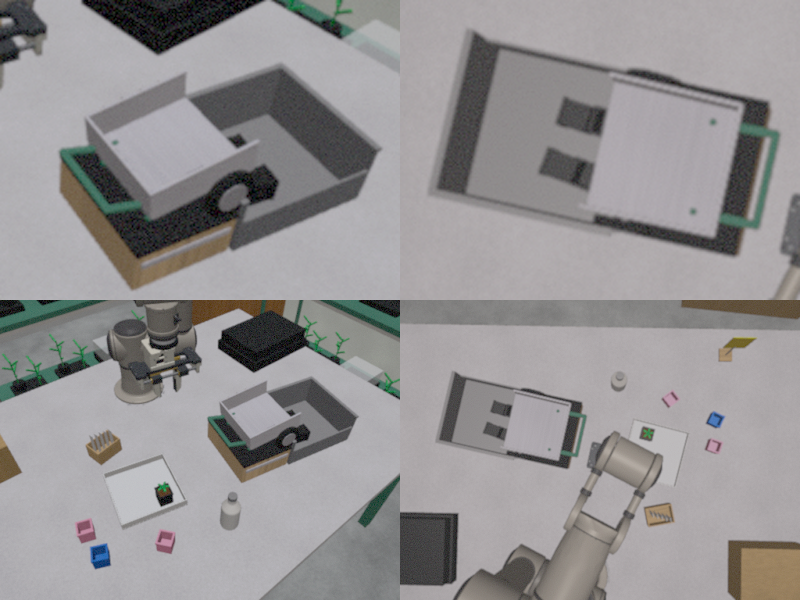

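The bed is empty, the barrow is back on its legs, and the tray holds only the seedling. In the tub, two dark clusters at (580,115) and (568,165) run partly under the bed front, so I count the pots there with the wrist camera.

Request:
arm_command(
  increments=[0.5,-80,482,0,0,0.5,-80,482,0,0,0.5,-80,482,0,0,0.5,-80,482,0,0,0.5,-80,482,0,0,0.5,-80,482,0,0,0.5,-80,482,0,0,0.5,-80,482,0,0,0.5,-80,482,0,0,0.5,-80,482,0,0,0.5,-80,482,0,0,0.5,-80,482,0,0],
)

```text
time: 42.88
tool_pos: [615.3, 320.8, 330.8]
tcp_rot: [3.141, 0.001, 2.942]
contact_force: [0.2, -0.3, -0.2]
grip_width: 45.8
```

```bash
python3 - <<'E'
from h import *
T=pose(); im=imaging.capture('wrist'); print(T[:3,3])
cv2.imwrite('pics/w13.png',im)
B=np.clip((im/255.)**.55*300,0,255).astype(np.uint8)
cv2.imwrite('pics/c13.png',cv2.resize(B,(800,600),interpolation=cv2.INTER_CUBIC))
E
```

```text
[615.3 320.8 330.8]
```

View pics/c13.png

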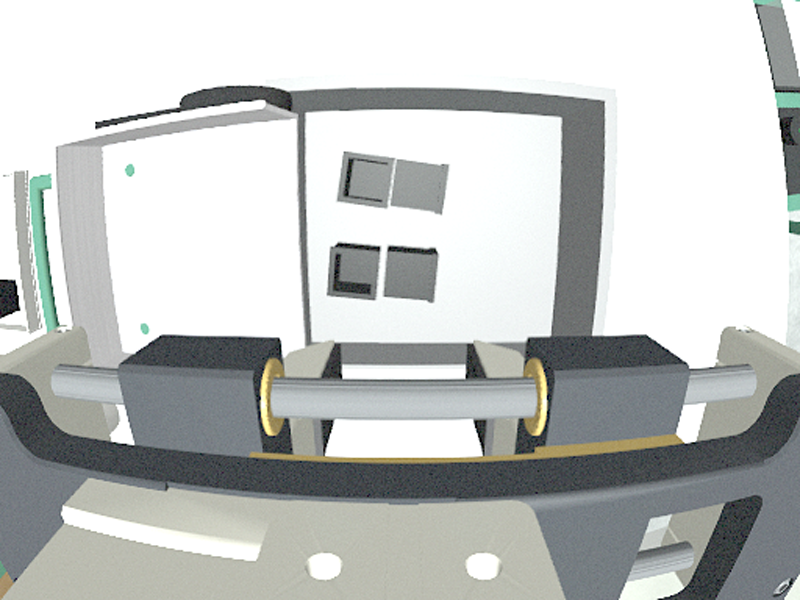

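All four pots lie on the tub floor, at (365,180), (418,185), (355,272) and (411,274). The bed is empty and the gripper is well above everything, so I hand in the job.

```bash
python3 -c "
from plant import ticket;print(ticket.close_job())"
```

```text
the job is handed in; nothing more can be done
None
```

The job is done and handed in at about 43 s of the 210 s allowed: all four empty pots that were present are in the grey tub.

- **Loading:** I lifted the pots out of the tray one by one into the barrow. The grip held on every pot (about 45 mm opening) and nothing was dropped.
- **Tipping:** I raised the handle to about 1.22 rad, then lowered the barrow back onto its legs and let go. The highest contact force in the readings was about 19–20 N at the wrist.
- **Last checks:** The final wrist view shows all four pots on the tub floor, the bed empty and the gripper clear of everything. The scene and top views just before it show the seedling alone in the tray. The bottle, label box and coloured decoy pots look unmoved in them; I judged that by eye and did not measure their positions.
- **Disagreements:** Two measurements did not fully agree:
  - The two cameras put the handle about 7 mm apart. I used the wrist value, and a closer view confirmed it.
  - Partway up, the handle's arc pressed sideways with about 14 N, so I shifted the path by 4 mm.

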